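# Set the tube shaker's speed slider to its mark

### The job

On the tube shaker, slide the speed control (the broad rectangular grip on the long track) along its track until it stands level with the small steel pointer beside that track. Leave the timer slider (the round knob on the short track) where it is.

Things in the scene. Friction and masses are not known exactly. Their poses are not given: they have to be found in the camera images.
- speed (a joint): travel of the speed slider, m: 0 at the low end of its track, growing along y of speed_top to 0.14 at the other end. It starts low, below the pointer. About 1.5 N of friction, no detents; stays where it is left. Its track plate, 40 x 190 x 14 mm, lies on the shaker's flat white deck (70 mm above the table), nearer to or farther from the robot than the timer's parallel track (90 mm apart).
- speed_top (a point): centre of the top of the speed slider's grip: an upright black block, 32 mm across the track, 20 mm along it, 40 mm tall above the track plate, a thin white line across its top. Top 124.5 mm above the table. Axes: z up, y along the track, x across it, away from the robot. The tube block on the deck begins 40 mm beyond the far track's centre line and is 38 mm high with its tubes.
- pointer: the set mark: a fixed dark steel pointer on the deck beside the speed track, on the robot's side, 36 mm long, 18 mm wide (tip 6 mm), 17 mm tall. Origin at deck level under its tip's end, 21 mm from the track's centre line. Axes as speed_top: x points across the track, y along it, z up. The slider is level with it when the grip's centre has the same y along the track as this origin.
- timer_top (a point): centre of the top of the timer slider: a round black knob 20 mm in diameter and 18 mm high on a thin steel stem, 40 mm tall together, on a shorter track plate (40 x 130 x 14 mm) parallel to the speed track. Top 124.5 mm above the table. Axes as speed_top. To be left alone.

How it is judged (in metres and radians):
At the end, for the whole second after the job is handed in: The centre of the speed slider's grip stands within 10 mm of the pointer, measured along the track, and is at rest; the timer slider is within 8 mm of where it was (y of speed_top in the frame of pointer between -0.01 and 0.01 m and velocity of joint speed between -0.005 and 0.005 m/s and distance of timer_top from where it was at the start of the episode below 0.008 m); the robot touches nothing.
It fails at once if the timer slider is moved by 8 mm or more (distance of timer_top from where it was at the start of the episode above 0.008 m).
It also fails if it takes over 29 s, if anything falls off the work surface, if the arm or the gripper's body presses on something with over 40 N, if the wrist force passes 120 N, or if a joint passes its speed limit or range.

### The arm

A 7-joint arm with a two-finger parallel gripper is mounted at the origin on the work surface. World frame = base frame: x ahead of the robot, y to its left, z up, the work surface at z = 0. Lengths are in mm, angles in rad, forces in N, time in s.
With the tool pointing down it reaches from about 425 to 975 mm from the base axis. Payload 16.7 kg.
Tool frame: the origin (TCP) lies midway between the tips of the shut fingers; the grasp point (between the pads) lies manip.pinch_z behind it (manip.pinch_z is the distance from the TCP to the grasp point, in mm); x points along the fingers, y is the direction in which the jaws open and shut, and the axes are right-handed (so a half turn about x gives the same grasp; the last joint's range is limited). The gripper opens to 85 mm and grips with 20 to 120 N. Pads are 22 mm wide; open, the fingers measure 114 mm over their backs; the gripper's body (76 mm by 85 mm) begins 54 mm behind the grasp point. The pads swing forward as they close: fully open they stand 13 mm farther back than shut.
Start: joints at [-1.359, 0.426, 0.074, 1.606, -0.034, 1.111, -0.067], TCP at [238.923, 631.26, 194.402] pointing down, gripper open.
Joint ranges: [-2.85, 2.85], [-0.5, 2.14], [-1.23, 1.37], [0.21, 2.46], [-1.02, 4.16], [0.16, 2.05], [-2.73, 2.73]. Speed limits (rad/s): [1.89, 1.89, 2.39, 2.39, 3.01, 3.01, 3.01].

### API

Orientations are given as a unit quaternion [x, y, z, w].
In Python, from rig import sensors, viewer, manip gives the robot as it stands. The module is installed in compiled form; this text tells all that it offers.
- The arm moves only by the shell command python3 -m handwheel 'ROWS' [FORCE]. ROWS is JSON, a list of rows, each a list of 3 entries, a list of its own where there are three numbers: the opening, from -1 (shut) to 1 (fully open), then the shift along the tool's x, y, z in units of 1 m (1.0 is 1 m), then the turn about the tool's x in units of 45 degrees (1.0 is 45 degrees). In form: [[hand, [x, y, z], yaw], ...]. A call has 1 to 20 rows; each row is the pose to reach, as a shift and turn from the pose commanded when the call began, along the tool's axes at that moment; what a row does not reach only later rows make up. A row lasts 1/10 s, in which the tool goes at most 50 mm and 8.59 degrees, less where a joint would pass 70% of its speed; a pose out of reach is approached as far as the arm can. A call with a number of a shift or a turn outside -1 to 1 is refused whole. A call with a gripper value outside its range is refused whole. The fingers move at their own pace and stop on an object; FORCE is the grip in N (left out, the last holds). Time passes only in rows, so rows that repeat a pose let the fingers close. It gives the time, the measured TCP pose, the force and the opening at its end, in the units of the state.
- sensors.sense(): the state, without advancing time (a new reading comes with each control period).
- viewer.snapshot(name): name is "side" or "top" or "wrist"; returns a dict with "image" (384x512x3 uint8, red, green, blue), "camera_matrix" (3x3 intrinsics, pixels), "extrinsics" (4x4, takes a point from world to camera coordinates). Camera axes: x right, y down, z forward; pixel columns grow to the right and rows downward; lengths in mm; the calibration is good to about 2 mm. A picture is of the moment at which its call begins. There is no depth.
- manip.sign_off(): hands the job in, once; it reports no verdict.
The state is a dict: "clock": time; "qpos": joint angles; "dq": joint speeds; "effort": joint torques, N m; "position": TCP position; "orientation": TCP orientation; "wrist_force": force on the tool from outside, world axes, zero at the start; "wrist_torque": the same for the moment, N m; "opening": finger opening in mm.
Only numpy, scipy, OpenCV 4.12 (cv2) and the standard library are available. Lean on these libraries where they do the work, as an engineer would, in place of code of your own. Each camera call takes 0.05 s, during which the arm holds its last target.

## Working session

There is one attempt and no reset: what is moved stays moved. The work goes in short steps, Python scripts to look and compute and a shell command to move; the robot and the scene stay as the last step left them, time stands still between calls to the robot, and variables do not carry over. Pictures are saved under pics/ and viewed, and the job is handed in when it is done.

```bash
mkdir -p pics; python3 - <<'E'
from rig import sensors, viewer, manip
import cv2,numpy as np
s=sensors.sense();print(s['clock'],s['position'],s['orientation'],s['opening'],manip.pinch_z)
for n in ['top','side','wrist']:
    d=viewer.snapshot(n);cv2.imwrite(f'pics/{n}0.png',cv2.cvtColor(d['image'],cv2.COLOR_RGB2BGR))
    np.savez(f'{n}.npz',K=d['camera_matrix'],E=d['extrinsics'],im=d['image'])
E
```

```text
0.0 [238.79248656 630.86301101 193.70832439] [ 0.12676046  0.69560621 -0.12768654  0.69552853] 85.7366280409302 18.700000000000003
```

View pics/top0.png

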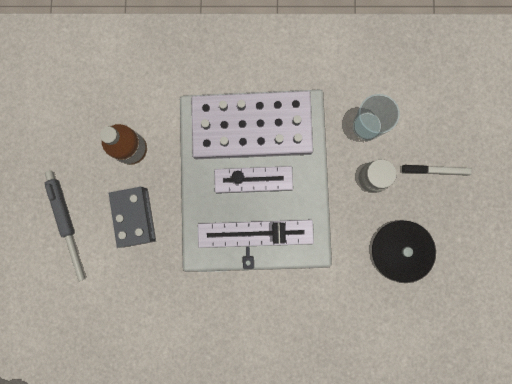

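View pics/side0.png

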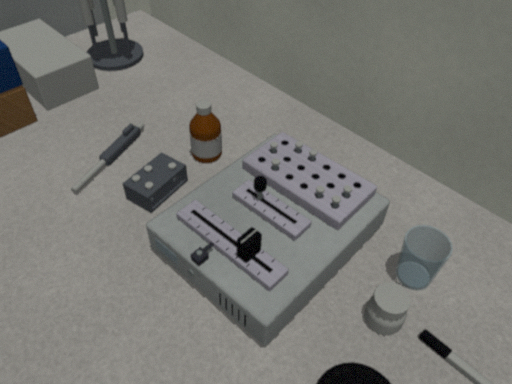

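View pics/wrist0.png

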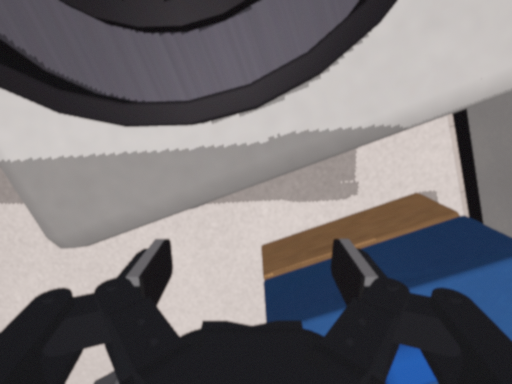

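The top view shows the speed grip at about (279,232), the pointer at about (248,250–262) and the timer knob at about (238,177). I'll enlarge that area and measure.

```bash
cat > h.py <<'E'
import numpy as np
def ray(n,u,v,z):
    d=np.load(n+'.npz');K,E=d['K'],d['E']
    R,t=E[:3,:3],E[:3,3];c=-R.T@t;w=R.T@np.linalg.solve(K,[u,v,1]);return c+w*(z-c[2])/w[2]
def proj(n,p):
    d=np.load(n+'.npz');q=d['K']@(d['E'][:3,:3]@np.array(p)+d['E'][:3,3]);return q[:2]/q[2]
E
python3 - <<'E'
import cv2,numpy as np
from h import *
im=cv2.imread('pics/top0.png')[155:280,175:335];cv2.imwrite('pics/topz.png',cv2.resize(im,None,fx=4.75,fy=4.75,interpolation=cv2.INTER_CUBIC))
im=cv2.imread('pics/side0.png')[170:290,170:300];cv2.imwrite('pics/sidez.png',cv2.resize(im,None,fx=5,fy=5,interpolation=cv2.INTER_CUBIC))
d=np.load('top.npz');R=d['E'][:3,:3];print(-R.T@d['E'][:3,3]);print(R)
print(ray('top',279,232,124.5),ray('top',248,247,87),ray('top',238,177,124.5))
g=cv2.cvtColor(d['im'],cv2.COLOR_RGB2GRAY)
for x0,y0,x1,y1 in [(265,218,292,246),(240,246,257,270)]:
    print(g[y0:y1,x0:x1])
E
```

```text
[527.96882933  17.25219035 769.1736245 ]
[[ 0.02322659 -0.99901213 -0.0378851 ]
 [-0.99566947 -0.01970354 -0.09085197]
 [ 0.09001575  0.03983122 -0.99514353]]
[528.66355405  -1.06863647 124.5       ] [503.14340663  47.9559427   87.        ] [613.06158105  64.57379985 124.5       ]
[[171 171 170 174 175 174 177 181 178 178 177 175 177 174 174 175 172 177
  177 177 177 179 181 181 179 179 177]
 [173 173 172 172 173 178 179 176 176 177 174 179 175 176 175 165 170 170
  173 169 168 169 165 169 163 163 161]
 [167 167 169 168 168 169 169 167 172 173 170 171 170 175 167 149 152 154
  152 152 153 153 138 137 121 122 131]
 [154 148 148 153 149 127 130 133 133 144 145 149 149 156 160 159 164 168
  170 174 163 182 187 189 189 187 191]
 [192 192 196 192 173 122 119 111  78 107 104 105 114 135 123  92 134 133
  144 166 115 198 197 198 198 198 197]
 [191 193 192 183 116 118 119 102  48  50  47  42  72 139  98  47  49  47
   52  63 109 195 195 194 195 193 193]
 [190 189 193 180 118 118 114  75  44  47  50  48  76 144 113  50  51  50
   47  46 100 194 193 195 197 196 198]
 [191 191 190 178 113 118 1
[... 3351 characters left out ...]
 97  64  67  70  81 103 111  89  73  74  71  85 147 173 172]
 [173 160  99  66  69  83 134 163 167 137  93  75  75  83 145 176 177]
 [171 166 118  63  73  93 171 165 168 157 109  76  74  80 146 175 175]
 [172 173 159  66  73  94 156 165 167 162 122  72  74  81 144 177 175]
 [173 175 160  62  70  74 111 160 160 144  93  77  71  81 145 179 172]
 [171 176 161  66  74  70  74 121 117  92  72  74  73  83 148 176 175]
 [174 173 160  64  72  69  70  67  74  72  74  72  76  84 145 176 175]
 [166 169 155  77  73  71  71  73  72  73  74  75  70  85 138 161 163]
 [153 150 145 104  78  76  77  74  76  76  77  77  86 106 142 144 146]
 [141 140 135 129 112 114 111 111 115 121 116 120 130 131 128 129 134]]
```

View pics/topz.png

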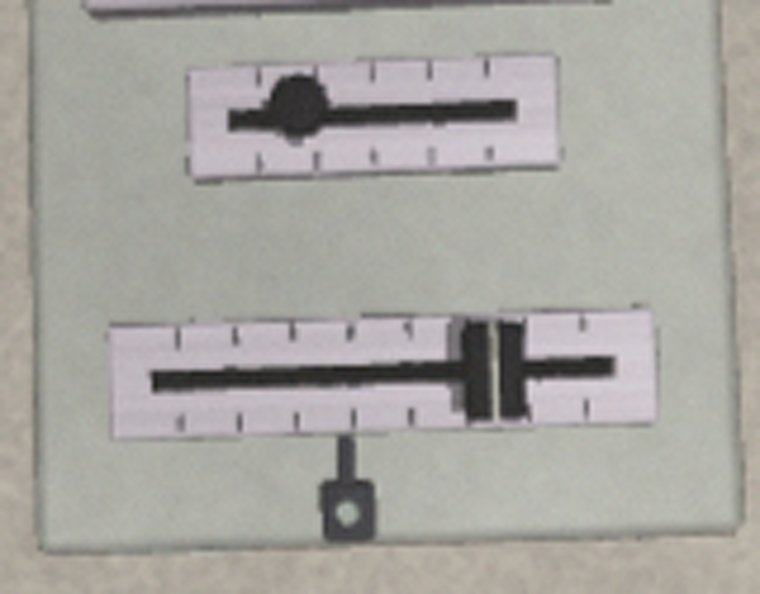

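View pics/sidez.png

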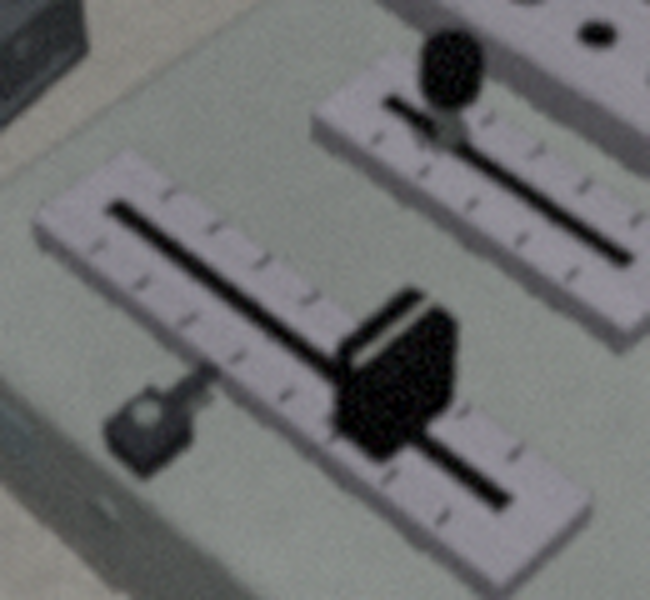

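```bash
cat >> h.py <<'E'
def tz(u,v,z): return ray('top',175+(u+.5)/4.75-.5,155+(v+.5)/4.75-.5,z)
def sz(u,v,z): return ray('side',170+(u+.5)/5-.5,170+(v+.5)/5-.5,z)
E
python3 - <<'E'
from h import *
np.set_printoptions(precision=1,suppress=True)
c=[tz(*p,84) for p in [(110,326),(655,311),(658,421),(112,438)]]
print(np.array(c))
d=c[0]-c[1]+c[3]-c[2];th=np.arctan2(d[1],d[0]);print('track len',np.linalg.norm(c[0]-c[1]),'dir deg',np.degrees(th),'yaw',np.degrees(th)-90)
ay=np.array([np.cos(th),np.sin(th),0]);ax=np.array([ay[1],-ay[0],0])
g=tz(495,370,124.5);gs=sz(396,330,124.5)
p=tz(346,438,87);p70=tz(346.5,440,70);b=tz(347,541,70);k=tz(298,104,124.5);ctr=np.mean(c,0)
for n,q in dict(g=g,gs=gs,p=p,b=b,k=k,ctr=ctr,boxside=sz(146,412,87),tipside=sz(205,375,87),boxtop=tz(348,512,87)).items(): print(n,q,'y',(q-ctr)@ay,'x',(q-ctr)@ax)
from scipy.spatial.transform import Rotation as Ro
print(Ro.from_quat([0.12676046,0.69560621,-0.12768654,0.69552853]).as_matrix())
E
```

```text
[[540.  132.3  84. ]
 [549.4 -56.7  84. ]
 [511.7 -58.1  84. ]
 [501.3 130.2  84. ]]
track len 189.22104563608062 dir deg 93.00919457463272 yaw 3.0091945746327156
g [527.9  -0.8 124.5] y -37.78605536448876 x 0.2691950665181189
gs [526.7  -1.5 124.5] y -38.475972523284895 x -0.907271653900305
p [503.4  48.9  87. ] y 13.094204004830225 x -21.558656614784333
b [467.   48.4  70. ] y 14.58129416312356 x -57.97809027752705
k [613.8  65.6 124.5] y 24.036947163075855 x 89.58239170586059
ctr [525.6  36.9  84. ] y 0.0 x 0.0
boxside [476.7  46.5  87. ] y 12.145851948285106 x -48.351963461997755
tipside [497.  45.  87.] y 9.6018191618532 x -28.12587303242741
boxtop [478.3  47.6  87. ] y 13.123889369985575 x -46.733678298744
[[-0.   0.4  0.9]
 [-0.   0.9 -0.4]
 [-1.  -0.   0. ]]
```

```bash
python3 - <<'E'
from rig import sensors
from h import *
from scipy.spatial.transform import Rotation as Ro
s=sensors.sense();R=Ro.from_quat(s['orientation']).as_matrix();print(np.round(R,4),s['position'])
print('y dir deg',np.degrees(np.arctan2(R[1,1],R[0,1])))
for z in (170,):print(np.round(R.T@(np.array([528,-1,z])-s['position'])/1000,4))
E
```

```text
[[-3.000e-04  3.540e-01  9.352e-01]
 [-1.000e-03  9.352e-01 -3.540e-01]
 [-1.000e+00 -1.000e-03  1.000e-04]] [238.81467859 630.94381072 193.85751011]
y dir deg 69.26733944998468
[ 0.0244 -0.4886  0.4942]
```

```bash
python3 -m handwheel '[[0.3,[0,-0.489,0.494],-0.53],[0.3,[0,-0.489,0.494],-0.53],[0.3,[0,-0.489,0.494],-0.53],[0.3,[0,-0.489,0.494],-0.53],[0.3,[0,-0.489,0.494],-0.53],[0.3,[0,-0.489,0.494],-0.53],[0.3,[0,-0.489,0.494],-0.53],[0.3,[0,-0.489,0.494],-0.53],[0.3,[0,-0.489,0.494],-0.53],[0.3,[0,-0.489,0.494],-0.53],[0.3,[0,-0.489,0.494],-0.53],[0.3,[0,-0.489,0.494],-0.53],[0.3,[0,-0.489,0.494],-0.53],[0.3,[0,-0.489,0.494],-0.53],[0.3,[0,-0.489,0.494],-0.53],[0.3,[0,-0.489,0.494],-0.53],[0.3,[0,-0.489,0.494],-0.53],[0.3,[0,-0.489,0.494],-0.53],[0.3,[0,-0.489,0.494],-0.53]]' 20
python3 - <<'E'
from rig import sensors,viewer
import cv2
from h import *
from scipy.spatial.transform import Rotation as Ro
s=sensors.sense();R=Ro.from_quat(s['orientation']).as_matrix();print(np.round(R,4),s['position'],s['opening'],s['wrist_force'])
print('y dir deg',np.degrees(np.arctan2(R[1,1],R[0,1])))
print(np.round(R.T@(np.array([528,-1,90])-s['position'])/1000,4))
d=viewer.snapshot('wrist');cv2.imwrite('pics/wrist1.png',cv2.cvtColor(d['image'],cv2.COLOR_RGB2BGR))
np.savez('wrist.npz',K=d['camera_matrix'],E=d['extrinsics'])
print(proj('wrist',[528,-1,124.5]))
E
```

```text
clock: 2.05
position: [527.6, 0.1, 194.5]
orientation: [-0.02, 0.707, 0.02, 0.707]
wrist_force: [0.7, -0.2, -0.4]
opening: 55.6
[[-0.000e+00 -5.610e-02  9.984e-01]
 [ 3.000e-04  9.984e-01  5.610e-02]
 [-1.000e+00  3.000e-04 -0.000e+00]] [5.27620448e+02 6.72067018e-02 1.94462070e+02] 55.62229836031666 [ 0.66298457 -0.21442031 -0.41419261]
y dir deg 93.21513792078244
[ 0.1045 -0.0011  0.0003]
[250.90054397 191.75095574]
```

View pics/wrist1.png

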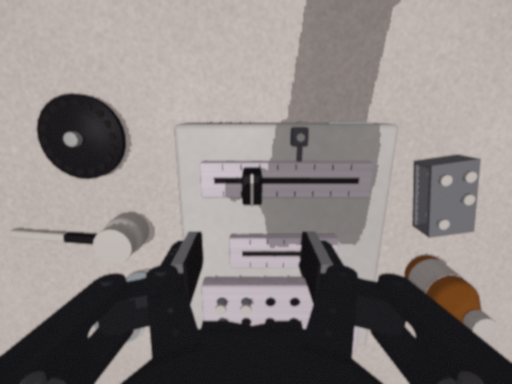

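The wrist view shows the grip between the open fingers: its top is near (252,186) against a predicted (251,192), and the line along the track agrees. I'll descend and close.

```bash
python3 -m handwheel '[[0.3,[0.04,-0.001,0],0],[0.3,[0.07,-0.001,0],0],[0.3,[0.1,-0.001,0],0],[0.3,[0.102,-0.001,0],0],[0.3,[0.102,-0.001,0],0]]' 20
python3 -m handwheel '[[-0.6,[0,0,0],0],[-0.6,[0,0,0],0],[-0.6,[0,0,0],0],[-0.6,[0,0,0],0],[-0.6,[0,0,0],0],[-0.6,[0,0,0],0],[-0.6,[0,0,0],0],[-0.6,[0,0,0],0]]' 20
python3 - <<'E'
from rig import sensors,viewer
import cv2
print(sensors.sense()['position'])
d=viewer.snapshot('side');cv2.imwrite('pics/side2.png',cv2.resize(cv2.cvtColor(d['image'],cv2.COLOR_RGB2BGR)[130:330,120:390],None,fx=2.9,fy=2.9))
E
```

```text
clock: 2.6
position: [527.7, -1.9, 92.7]
orientation: [-0.019, 0.707, 0.019, 0.706]
wrist_force: [-0.1, -0.1, 0.7]
opening: 55.3
clock: 3.4
position: [527.8, -2.0, 92.4]
orientation: [-0.019, 0.707, 0.019, 0.707]
wrist_force: [0.3, 0.5, -0.5]
opening: 17.2
[527.79722776  -1.96971364  92.35359412]
```

View pics/side2.png

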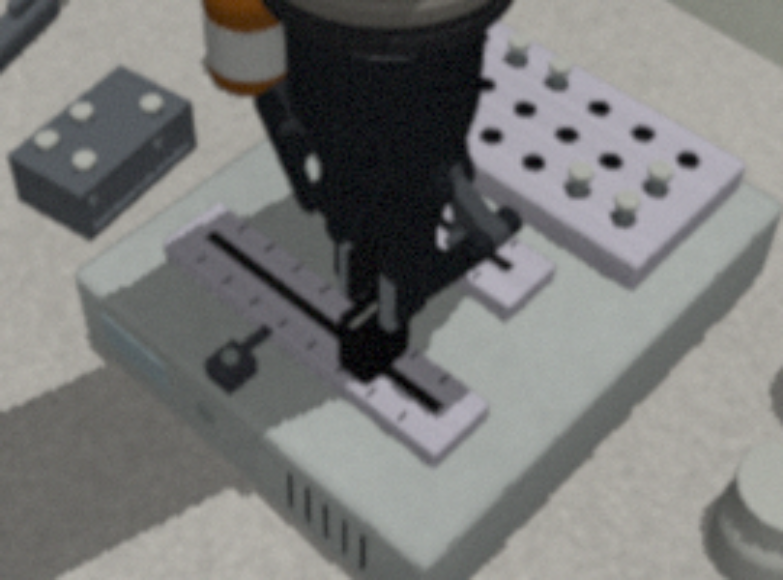

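```bash
python3 - <<'E'
from rig import sensors,viewer
import cv2
from h import *
for p in ([528,-1,124.5],[512,-1,124.5],[544,-1,124.5],[528,-11,110],[528,9,110]): 
  a=proj('side',p);print(p,(a-[120,130])*2.9)
d=viewer.snapshot('top');a=cv2.cvtColor(d['image'],cv2.COLOR_RGB2BGR)[155:280,175:335]
e=viewer.snapshot('side');b=cv2.cvtColor(e['image'],cv2.COLOR_RGB2BGR)[190:270,210:290]
a=cv2.resize(a,(512,400),interpolation=cv2.INTER_CUBIC)
cv2.imwrite('pics/top3.png',a);cv2.imwrite('pics/side3.png',cv2.convertScaleAbs(cv2.resize(b,None,fx=7,fy=7,interpolation=cv2.INTER_CUBIC),alpha=1.8,beta=10))
s=sensors.sense();print(s['opening'],s['wrist_force'],s['clock'])
E
```

```text
[528, -1, 124.5] [374.65168439 304.09781245]
[512, -1, 124.5] [349.35259612 323.0238259 ]
[544, -1, 124.5] [399.32181615 285.64231552]
[528, -11, 110] [389.14917272 335.74958569]
[528, 9, 110] [359.70663074 311.12139416]
16.85269239332993 [ 0.19287147 -0.56302552  0.21889974] 3.55
```

View pics/side3.png

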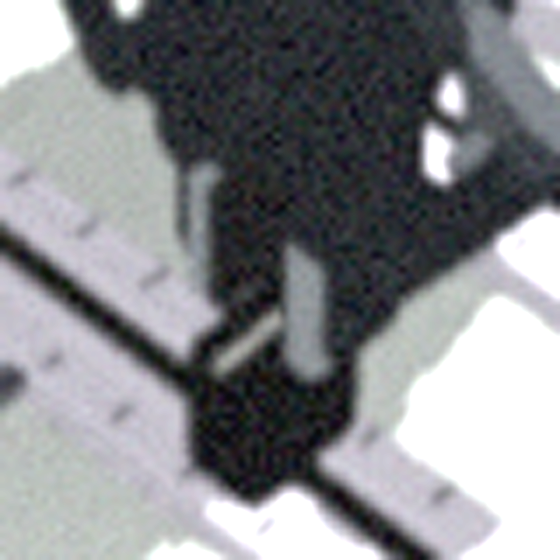

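View pics/top3.png

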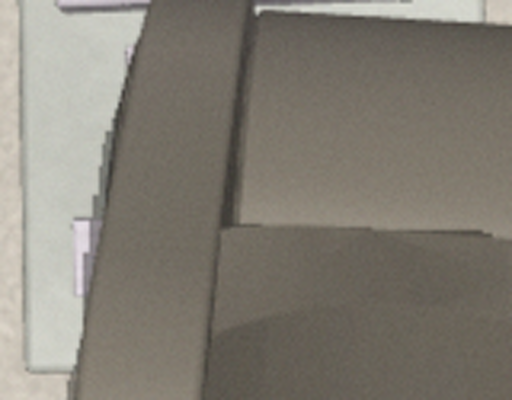

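Both grey pads straddle the block, with the white line at about (245,340) between them. I'll firm up the grip to check that it holds.

```bash
python3 -m handwheel '[[-1,[0,0,0],0],[-1,[0,0,0],0],[-1,[0,0,0],0],[-1,[0,0,0],0]]' 20
```

```text
clock: 3.95
position: [527.9, -1.9, 92.4]
orientation: [-0.019, 0.707, 0.019, 0.707]
wrist_force: [-0.3, 0.9, 0.4]
opening: 0.1
```

The opening fell to 0.1 mm, so nothing is between the pads. I'll look before moving.

```bash
python3 - <<'E'
from rig import sensors,viewer
import cv2
from h import *
e=viewer.snapshot('side');b=cv2.cvtColor(e['image'],cv2.COLOR_RGB2BGR)[190:270,200:300]
cv2.imwrite('pics/side4.png',cv2.convertScaleAbs(cv2.resize(b,None,fx=7,fy=7,interpolation=cv2.INTER_CUBIC),alpha=1.8,beta=10))
e=viewer.snapshot('wrist');b=cv2.cvtColor(e['image'],cv2.COLOR_RGB2BGR)
cv2.imwrite('pics/wrist4.png',cv2.convertScaleAbs(b,alpha=1.8,beta=10))
s=sensors.sense();print(s['opening'],s['position'])
E
```

```text
-0.38737775400697816 [527.8627487   -1.97510187  92.41365958]
```

View pics/side4.png

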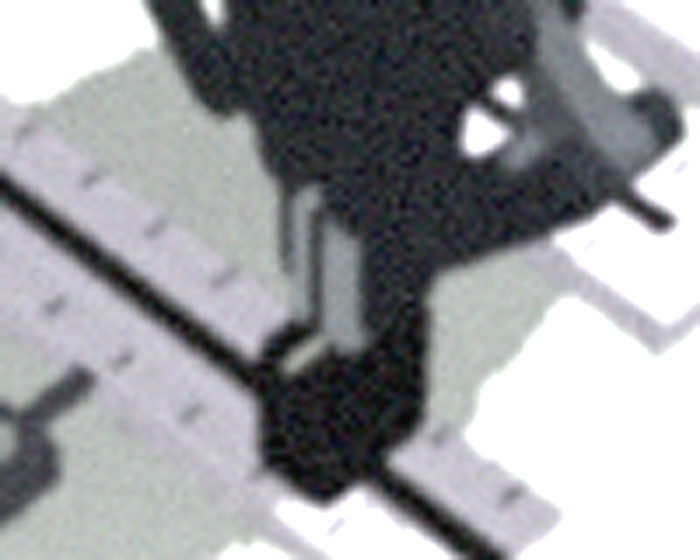

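View pics/wrist4.png

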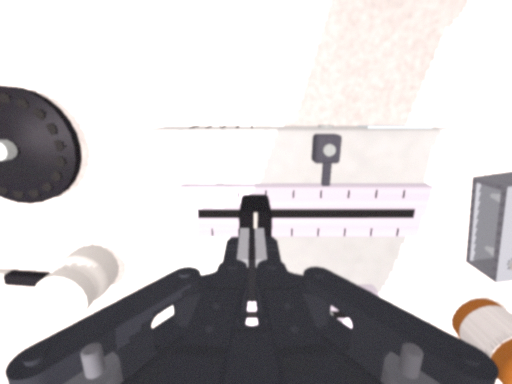

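```bash
python3 - <<'E'
from h import *
d=np.load('side.npz');print('side cam',-d['E'][:3,:3].T@d['E'][:3,3])
f=lambda p:np.round((proj('side',p)-[200,190]+.5)*7-.5)
for p in ([528,-2,92],[528,-2,111],[517,-2,92],[539,-2,92],[517,-2,125],[512,-1,124.5],[544,-1,124.5],[512,-11,84.5],[544,-11,84.5],[544,-11,124.5],[512,9,124.5],[512,-11,124.5]): print(p,f(p))
from rig import viewer,sensors
e=viewer.snapshot('wrist');np.savez('wrist.npz',K=e['camera_matrix'],E=e['extrinsics'])
print('wrist cam',-e['extrinsics'][:3,:3].T@e['extrinsics'][:3,3])
for p in ([528,-2,92],[517,-2,92],[528,-2,125],[512,-1,124.5],[544,-1,124.5],[512,-1,84],[503,49,87],[478,48,87]):print(p,proj('wrist',p).round())
E
```

```text
side cam [ 256.67535839 -276.22168385  611.59526028]
[528, -2, 92] [349. 422.]
[528, -2, 111] [350. 363.]
[517, -2, 92] [309. 453.]
[539, -2, 92] [389. 391.]
[517, -2, 125] [309. 350.]
[512, -1, 124.5] [286. 363.]
[544, -1, 124.5] [407. 272.]
[512, -11, 84.5] [322. 517.]
[544, -11, 84.5] [437. 426.]
[544, -11, 124.5] [443. 302.]
[512, 9, 124.5] [250. 332.]
[512, -11, 124.5] [323. 394.]
wrist cam [455.32218561  -6.55918201 270.8947919 ]
[528, -2, 92] [252. 219.]
[517, -2, 92] [253. 204.]
[528, -2, 125] [252. 240.]
[512, -1, 124.5] [256. 215.]
[544, -1, 124.5] [253. 264.]
[512, -1, 84] [255. 194.]
[503, 49, 87] [326. 187.]
[478, 48, 87] [330. 152.]
```

```bash
python3 -m handwheel '[[-1,[-0.02,0,0],0],[-1,[-0.04,0,0],0],[-1,[-0.05,0,0],0],[-1,[-0.05,0,0],0]]' 20
python3 - <<'E'
from rig import sensors,viewer
import cv2
from h import *
e=viewer.snapshot('side');b=cv2.cvtColor(e['image'],cv2.COLOR_RGB2BGR)[190:270,200:300]
cv2.imwrite('pics/side5.png',cv2.convertScaleAbs(cv2.resize(b,None,fx=7,fy=7,interpolation=cv2.INTER_CUBIC),alpha=1.8,beta=10))
e=viewer.snapshot('wrist');b=cv2.cvtColor(e['image'],cv2.COLOR_RGB2BGR)
np.savez('wrist.npz',K=e['camera_matrix'],E=e['extrinsics'])
cv2.imwrite('pics/wrist5.png',cv2.convertScaleAbs(b,alpha=1.8,beta=10))
s=sensors.sense();print(s['opening'],s['position'])
f=lambda p:np.round((proj('side',p)-[200,190]+.5)*7-.5)
print(f(s['position']),proj('wrist',s['position']),f([528,-1,124.5]))
E
```

```text
clock: 4.5
position: [528.6, -1.8, 143.5]
orientation: [-0.019, 0.706, 0.019, 0.708]
wrist_force: [0.5, -0.5, -0.1]
opening: 0.1
0.23848625075703994 [527.62021192  -1.82801632 141.9113396 ]
[350. 263.] [252.26292347 218.22834568] [347. 317.]
```

View pics/side5.png

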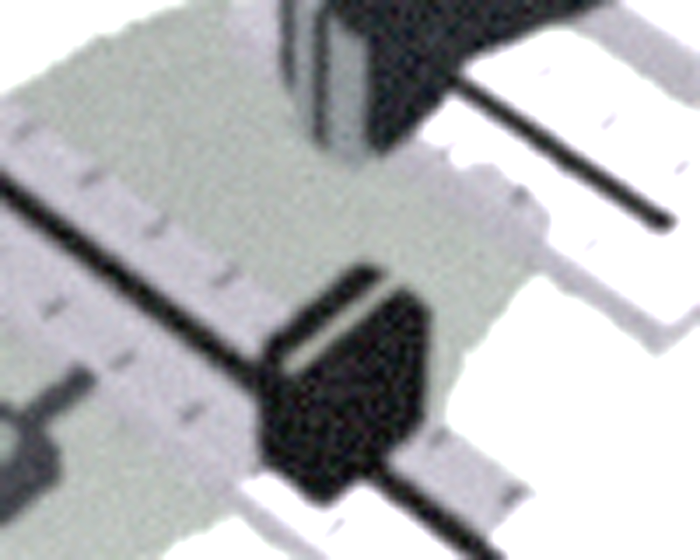

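View pics/wrist5.png

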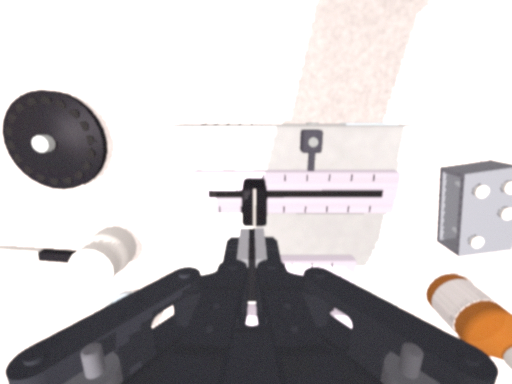

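In the side view the shut fingertips end near (350,165), but the reported TCP projects to (350,263). So the real tips are well above the reported TCP, and they closed just over the grip. I'll triangulate the tip.

```bash
python3 - <<'E'
from h import *
import cv2
def P(n): d=np.load(n+'.npz');return d['K']@d['E'][:3]
def tri(a,b):
    X=cv2.triangulatePoints(P('side'),P('wrist'),np.array(a,float).reshape(2,1),np.array(b,float).reshape(2,1));X=X[:3,0]/X[3,0];return X
s=lambda u,v:(200+(u+.5)/7-.5,190+(v+.5)/7-.5)
# front edge centre of tip between the pads (robot side)
for a,b in [((325,150),(252,230)),((345,160),(252,230)),((325,150),(252,227))]:
    X=tri(s(*a),b);print(X,proj('side',X)-s(*a),proj('wrist',X)-b)
for z in (142,160,174,180):
    print(z,ray('wrist',252,230,z), ray('side',*s(325,152),z))
# block top check
print(ray('wrist',255,182,124.5),ray('wrist',255,224,124.5))
E
```

```text
[519.80342926  -2.70601701 180.47801817] [-0.12858374  0.09503308] [-0.283919    0.97675141]
[524.15857441  -2.83935671 174.06695529] [-0.42861068  0.31337755] [-0.92963937  3.13518886]
[518.93212134  -3.12393708 181.14696171] [-0.40303304  0.2844558 ] [-0.93864679  3.02154957]
142 [536.6815182   -1.51177185 142.        ] [543.17828007  21.33756931 142.        ]
160 [528.50091624  -2.01102897 160.        ] [532.1963707    9.93186101 160.        ]
174 [522.13822582  -2.39934007 174.        ] [523.65488563   1.06075455 174.        ]
180 [519.4113585   -2.56575911 180.        ] [519.99424918  -2.74114821 180.        ]
[505.44451633  -0.95431729 124.5       ] [539.38795061   1.04027346 124.5       ]
```

Both views put the tip at z ≈ 177 mm with x and y as reported, so it is about 35 mm above the reported TCP. I'll work from vision: open, lower by about 80 mm, and look before closing.

```bash
python3 -m handwheel '[[0.3,[0,0,0],0],[0.3,[0,0.001,0],0],[0.3,[0,0.001,0],0],[0.3,[0,0.001,0],0],[0.3,[0,0.001,0],0],[0.3,[0,0.001,0],0],[0.3,[0.03,0.001,0],0],[0.3,[0.05,0.001,0],0],[0.3,[0.06,0.001,0],0],[0.3,[0.07,0.001,0],0],[0.3,[0.08,0.001,0],0],[0.3,[0.08,0.001,0],0]]' 20
python3 - <<'E'
from rig import sensors,viewer
import cv2
from h import *
e=viewer.snapshot('side');b=cv2.cvtColor(e['image'],cv2.COLOR_RGB2BGR)[180:270,200:300]
cv2.imwrite('pics/side6.png',cv2.convertScaleAbs(cv2.resize(b,None,fx=6,fy=6,interpolation=cv2.INTER_CUBIC),alpha=1.8,beta=10))
s=sensors.sense();print(s['opening'],s['position'],s['wrist_force'])
E
```

```text
clock: 5.8
position: [527.4, -1.0, 61.6]
orientation: [-0.019, 0.707, 0.019, 0.706]
wrist_force: [0.5, -0.7, -0.5]
opening: 55.6
55.88217510416534 [527.70782087  -1.03558526  62.23302615] [ 0.42228002 -1.23158258 -0.87279215]
```

View pics/side6.png

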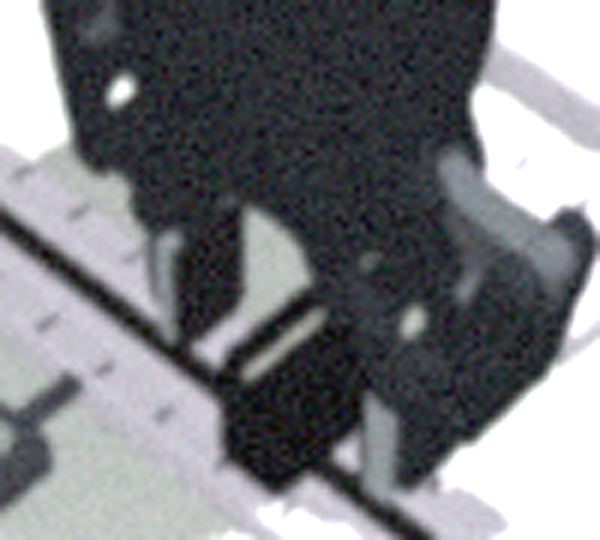

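The open fingers, with tips at about (175,335) and (385,490), now straddle the block from (225,360) to (360,480), and there is no contact force. I'll close.

```bash
python3 -m handwheel '[[-1,[0,0,0],0],[-1,[0,0,0],0],[-1,[0,0,0],0],[-1,[0,0,0],0],[-1,[0,0,0],0],[-1,[0,0,0],0],[-1,[0,0,0],0]]' 20
```

```text
clock: 6.55
position: [528.2, -0.9, 63.0]
orientation: [-0.019, 0.707, 0.019, 0.707]
wrist_force: [-0.7, -0.7, 7.2]
opening: 20.1
```

The block is gripped at 20.1 mm. I'll drag it +51 mm along the track, lifting 2 mm to relieve the 7 N.

```bash
python3 -m handwheel '[[-1,[-0.002,0.003,0],0],[-1,[-0.002,0.010,0],0],[-1,[-0.002,0.018,0],0],[-1,[-0.002,0.026,0],0],[-1,[-0.002,0.034,0],0],[-1,[-0.002,0.042,0],0],[-1,[-0.002,0.048,0],0],[-1,[-0.002,0.051,0],0],[-1,[-0.002,0.051,0],0],[-1,[-0.002,0.051,0],0]]' 20
```

```text
clock: 7.55
position: [524.7, 50.5, 64.0]
orientation: [-0.019, 0.707, 0.019, 0.707]
wrist_force: [4.8, 2.4, -19.6]
opening: 19.4
```

```bash
python3 -m handwheel '[[-1,[0.002,0,0],0],[0.3,[0.002,0,0],0],[0.3,[0.002,0,0],0],[0.3,[0.002,0,0],0],[0.3,[0.002,0,0],0],[0.3,[0.002,0,0],0],[0.3,[0.002,0,0],0],[0.3,[-0.03,0,0],0],[0.3,[-0.08,0,0],0],[0.3,[-0.13,0,0],0],[0.3,[-0.13,-0.05,-0.04],0],[0.3,[-0.13,-0.1,-0.05],0],[0.3,[-0.13,-0.15,-0.05],0],[0.3,[-0.13,-0.2,-0.05],0],[0.3,[-0.13,-0.25,-0.05],0],[0.3,[-0.13,-0.3,-0.05],0],[0.3,[-0.13,-0.3,-0.05],0],[0.3,[-0.13,-0.3,-0.05],0]]' 20
python3 - <<'E'
from rig import sensors,viewer
import cv2
for n,(a,b,c,d),k in (('top',(155,280,175,335),4.75),('side',(170,290,170,300),5)):
    e=viewer.snapshot(n);i=cv2.cvtColor(e['image'],cv2.COLOR_RGB2BGR)[a:b,c:d]
    cv2.imwrite(f'pics/{n}7.png',cv2.resize(i,None,fx=k,fy=k,interpolation=cv2.INTER_CUBIC))
E
```

```text
clock: 9.35
position: [490.7, -255.0, 194.3]
orientation: [-0.018, 0.707, 0.017, 0.707]
wrist_force: [0.5, 0.3, -0.2]
opening: 55.7
```

View pics/top7.png

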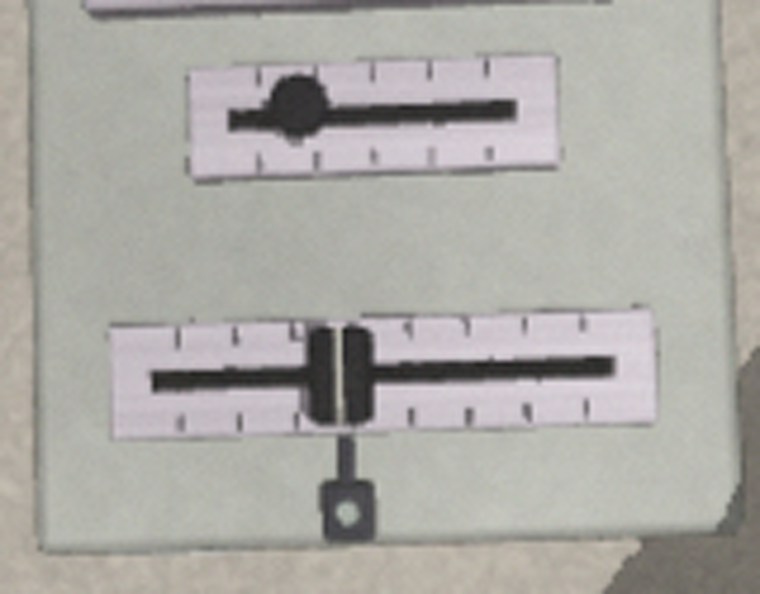

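View pics/side7.png

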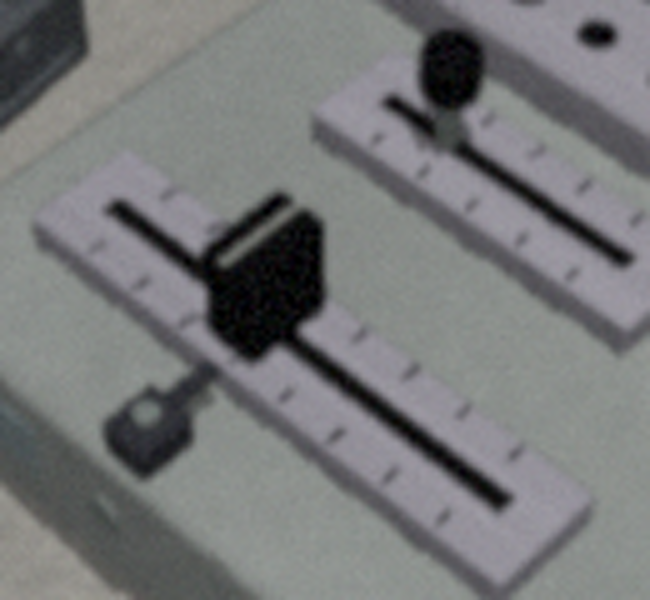

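The white line is now at (340,374) in the top view, with the pointer tip at (346,438). In the side view the line's centre is at (262,237). The timer knob hasn't moved: (298,104) in the top view. I'll put numbers to it.

```bash
python3 - <<'E'
from h import *
th=np.radians(93.0);ay=np.array([np.cos(th),np.sin(th),0])
p=tz(346,438,87)
print((tz(340,374,124.5)-p)@ay,(sz(262,234,124.5)-p)@ay)
from rig import sensors
s=sensors.sense();print(s['clock'],np.abs(s['dq']).max(),s['wrist_force'])
E
```

```text
-0.4347618540879986 -1.4945370718109163
9.45 0.023022811709191515 [-0.96259351  0.80715588  0.4821297 ]
```

```bash
python3 -c "
from rig import manip
print(manip.sign_off())"
```

```text
the job is handed in; nothing more can be done
None
```

I gripped the speed slider, slid it 51 mm along its track, released it and moved the arm clear. The job is handed in, after about 9.5 s of the 29 s allowed.

**Last checks:**
- **Slider:** its grip stands 0.4 mm (top view) to 1.5 mm (side view) short of the pointer along the track, against a 10 mm tolerance.
- **Timer:** the knob is at the same pixels as at the start.
- **Robot:** it is clear of everything, with wrist force near zero.

**What failed or disagreed:**
- **First grasp:** it closed on nothing, just above the grip. In the camera images the fingertips were about 35 mm above the reported TCP height, though x and y agreed. I lowered the arm according to the images, and the second grasp held at 20.1 mm.
- **Forces:** the wrist force reached about 20 N during the slide because I lifted 2 mm while gripping. I took the lift back out before releasing.

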